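Fit a spring channel nut in the tank-lamp rail

ROBOT

A 6-joint arm with a two-finger parallel gripper is mounted at the origin on the work surface. World frame = base frame: x ahead of the robot, y to its left, z up, the work surface at z = 0. Lengths are in m, angles in rad, forces in N, time in s.
With the tool pointing down it reaches from about 0.325 to 0.9 m from the base axis. Payload 6.1 kg.
Tool frame: the origin (TCP) lies midway between the tips of the shut fingers; the grasp point (between the pads) lies 19 mm behind it; x points along the fingers, z is the direction in which the jaws open and shut, and the axes are right-handed (so a half turn about x gives the same grasp; the last joint's range is limited). The gripper opens to 87 mm and grips with 3 to 60 N. Pads are 19 mm wide; open, the fingers measure 117 mm over their backs; the gripper's body (75 mm by 190 mm) begins 51 mm behind the grasp point.
Start: joints at [1.222, 0.22, 1.526, -0, 1.395, -0.126], TCP at [0.138, 0.61, 0.223] pointing down, gripper open.
Joint ranges: [-2.98, 2.98], [-0.91, 2.08], [0.09, 2.57], [-1.24, 4.39], [0.2, 2.65], [-2.68, 2.68]. Speed limits (rad/s): [2.57, 2.57, 3.01, 3.14, 3.14, 3.14].

INTERFACE

Orientations are given as a unit quaternion [w, x, y, z].
In Python, from bench import ctrl, optics gives the robot as it stands.
- The arm moves only by the tool jog_arm, never from a script. Its argument "motion" is a list of rows, each a list of 3 entries, a list of its own where there are three numbers: the turn, a rotation vector about the world's x, y, z in units of 5 degrees (1.0 is 5 degrees), then the shift along the world's x, y, z in units of 40 mm (1.0 is 40 mm), then the gripper command: -1 is shut, 1 is fully open, values between are in proportion. A call has 1 to 5 rows; each row shifts and turns the commanded pose from where the row before left it; what a row does not reach is not made up. A row lasts 1/8 s, in which the tool goes at most 62.5 mm and 10.7 degrees, less where a joint would pass 70% of its speed; a pose out of reach is approached as far as the arm can. A call is refused whole if a number of a shift passes 1 or a number of a turn 1, either way. A call with a gripper value outside its range is refused whole. The fingers move at their own pace and stop on an object; "grip_force" is the grip in N (left out, the last holds). Time passes only in rows, so rows that do not move let the fingers close. It gives the time, the measured TCP pose, the force and the opening at its end, in the units of the state.
- ctrl.get_state(): the state, without advancing time (a new reading comes with each control period).
- optics.read_camera(name): name is "scene" or "top" or "wrist"; returns a dict with "image" (480x640x3 uint8, red, green, blue), "depth" (480x640 float32, m along the optical axis (not along the pixel's ray), 0 where there is no reading), "K" (3x3 intrinsics, pixels), "R" (3x3) and "t" (3): a world point X has camera coordinates R X + t; the wrist camera has in their place "mount" (4x4, takes a point from camera to tool coordinates, whose origin is the TCP and whose axes are the tool frame's). Camera axes: x right, y down, z forward; pixel columns grow to the right and rows downward; lengths in m; the calibration is good to about 2 mm. A picture is of the moment at which its call begins: read the wrist's pose just before it.
- ctrl.close_job(): hands the job in, once; it reports no verdict.
The state is a dict: "clock": time; "joint_positions": joint angles; "joint_velocities": joint speeds; "effort": joint torques, N m; "position": TCP position; "tcp_rot": TCP orientation; "ft_force": force on the tool from outside, world axes, zero at the start; "moment": the same for the moment, N m; "width": finger opening in m.
Only numpy, scipy, OpenCV 4.12 (cv2) and the standard library are available. Lean on these libraries where they do the work, as an engineer would, in place of code of your own. Each camera call takes 0.05 s, during which the arm holds its last target.

TASK

The steel channel rail on the plywood board will carry the lamp over the fish tank. Fit the loose spring nut in the free length of the rail, next to the one already fitted: put it in between the lips narrow way, push it down gently against its spring, give it a quarter turn, and let it come up so that its grooves catch the lips and it stays there by itself. Never force anything, and leave the jar, the wood offcut and the wrench where they are.

Things in the scene. Friction and masses are not known exactly. Their poses are not given: they have to be found in the camera images.
- nut_wing (a point): Centre of the loose spring nut's black plastic wing grip: a flat bar 44 long (x) x 12 thick (y) x 26 high (z, up). The nut stands upright on the counter on its sprung foot, 110 g, 69 mm tall. Below this point: wing to 13 mm, round neck (14 diameter) 13 to 31, steel nut 31 to 41, relaxed foot's underside at 56. All one rigid piece but for the foot; alike after a half turn.
- nut_steel (a point): Middle of the top face of the steel nut, 31 mm under the wing's centre; axes as the wing. The nut is 36 long (x, rounded ends), 19 wide (y), 10 thick; 2 grooves, 3 deep, cross its top along y, 9 to 16 mm from the centre, rounded edges.
- nut: The whole loose nut; origin under the relaxed foot, 56 mm under the wing's centre. The foot (plate 26 x 18 x 2, x by y) slides up along z against a spring: 900 N/m, no preload, 13 mm of travel, then a hard stop at 11.7 N.
- rail_bay (a point): Point over the board's middle line, abreast of the middle of the rail's free length, level with the lips' top (41 mm above the counter). y along the rail, x across, z up. The rail itself sits up to 6 mm to either side of it in x: not measured, see or feel. Slot 22 wide; lips 11.5 wide, inner edges rounded, turned down 5 mm, 2 thick. Inside 40 wide, floor 21 down. Free about 75 mm each way along y.
- rail_seat (a point): 29 mm above rail_bay: wing's centre height when fitted (spring about 5 N). Other wing heights above rail_bay, nut upright: 56 where its foot meets the lips' top, off centre (it drops in within 2 mm of centre); 41 if its steel lands on the lips; 35 where the foot meets the rail's floor; under 26 (over 8 N) free to turn, either way; 22 at the hard stop. Fitted, the wing lies across the rail.
- board: Fixed plywood board 360 (y) x 130 x 18, carrying the steel channel, open at the top, 300 long (y) x 45 wide x 23 high, ends closed, held fast by slotted ears. Origin at the centre of its underside, axes as rail_bay, which is 30 mm to +y of it. A nut like the loose one is fitted already and fixed at y = -105 mm, its wing across the rail.
- jar: Bystander: black lidded jar, 72 diameter x 65 high; origin at the centre of its underside.
- offcut: Bystander: wood offcut with two holes, 60 x 90 x 18, lying flat; origin at the centre of its underside.
- wrench: Bystander: steel wrench lying flat; origin under it.

How it is judged:
On the way, in this order (a step that is already met when the one before it is completed fails the run):
1. the nut is between the lips with its length along the rail, pushed down below them (x of nut_wing in the frame of rail_bay between -0.009 and 0.009 m and y of nut_wing in the frame of rail_bay between -0.12 and 0.12 m and z of nut_wing in the frame of rail_bay below 0.0265 m and angle between the x axis of nut_wing and the y axis of rail_bay, either way round below 0.35 rad), for 0.05 s.
2. the nut is turned across the rail beneath the lips (x of nut_wing in the frame of rail_bay between -0.009 and 0.009 m and y of nut_wing in the frame of rail_bay between -0.12 and 0.12 m and z of nut_wing in the frame of rail_bay below 0.031 m and angle between the x axis of nut_wing and the x axis of rail_bay, either way round below 0.3 rad), for 0.1 s.
At the end, for the whole second after the job is handed in: The nut stands upright in the free length of the rail, let go and at rest, its length across the rail to within 0.3 rad, within 9 mm of the board's middle line, and its wing centre 27.3 to 30.7 mm above the lips' top, which means that the lips lie in its grooves (x of nut_wing in the frame of rail_bay between -0.009 and 0.009 m and y of nut_wing in the frame of rail_bay between -0.12 and 0.12 m and z of nut_wing in the frame of rail_bay between 0.0273 and 0.0307 m and angle between the x axis of nut_wing and the x axis of rail_bay, either way round below 0.3 rad and angle between nut_wing's own z axis and vertical below 0.1 rad and linear speed of nut below 0.01 m/s and contact force between the fingers and nut below 0.05 N); the robot touches nothing.
It fails at once if the nut is forced against the rail with more than 30 N (contact force between nut and board above 30 N).
It fails at once if the robot pushes on the rail or board with more than 20 N (contact force between any of the arm, the fingers and board above 20 N).
It fails at once if the jar is moved by more than 30 mm (distance of jar from where it was at the start of the episode above 0.03 m).
It fails at once if the offcut is moved by more than 30 mm (distance of offcut from where it was at the start of the episode above 0.03 m).
It fails at once if the wrench is moved by more than 30 mm (distance of wrench from where it was at the start of the episode above 0.03 m).
It also fails if it takes over 72 s, if anything falls off the work surface, if the arm or the gripper's body presses on something with over 40 N, if the wrist force passes 120 N, or if a joint passes its speed limit or range.

## Working session

There is one attempt and no reset: what is moved stays moved. The work goes in short steps, Python scripts to look and compute and a tool call to move; the robot and the scene stay as the last step left them, time stands still between calls to the robot, and variables do not carry over. Pictures are saved under pics/ and viewed, and the job is handed in when it is done.

Besides the shell and the picture viewer there is one more tool, called after "Call:" as name(argument=value, ...) on one line, values as JSON. jog_arm: Moves the arm, as the interface text tells. Its arguments: {"type":"object","properties":{"motion":{"type":"array","items":{"type":"array"}},"grip_force":{"type":"number"}},"required":["motion"]}

```bash
mkdir -p pics; cat > h.py <<'E'
import numpy as np, cv2
from bench import ctrl, optics
from scipy.spatial.transform import Rotation as Ro
def snap(n,f):
    s=ctrl.get_state(); c=optics.read_camera(n); cv2.imwrite(f'pics/{f}.png',c['image'][:,:,::-1])
    if 'mount' in c:
        q=s['tcp_rot'];T=np.eye(4);T[:3,:3]=Ro.from_quat([q[1],q[2],q[3],q[0]]).as_matrix();T[:3,3]=s['position'];c['T']=T@c['mount']
    else:
        M=np.eye(4);M[:3,:3]=c['R'];M[:3,3]=c['t'];c['T']=np.linalg.inv(M)
    np.savez(f'pics/{f}.npz',**{k:v for k,v in c.items()})
    return c
def pt(c,u,v,d=None):
    d=c['depth'][v,u] if d is None else d
    p=np.linalg.inv(c['K'])@[u,v,1]*d
    return c['T'][:3,:3]@p+c['T'][:3,3]
def ptz(c,u,v,z):
    r=c['T'][:3,:3]@(np.linalg.inv(c['K'])@[u,v,1]);o=c['T'][:3,3]
    return o+r*(z-o[2])/r[2]
E
python3 -c "
from h import *
print(ctrl.get_state())
snap('top','top0');snap('scene','sc0');snap('wrist','w0')"
```

```text
{'clock': 0.0, 'joint_positions': array([ 1.22188857e+00,  2.21236722e-01,  1.52756677e+00,  2.08437184e-06,
        1.39470341e+00, -1.26102239e-01]), 'joint_velocities': array([-0.00013922, -0.00047542, -0.0002903 , -0.00023913, -0.00180406,
        0.00015851]), 'effort': array([-1.48723568e-03, -4.94601524e+01, -3.87383187e+01,  6.96284557e-02,
        5.68837754e-02, -1.61712273e-04]), 'position': array([0.13790118, 0.60897976, 0.22145416]), 'tcp_rot': array([ 0.55190853, -0.44166594,  0.55306473,  0.44096211]), 'ft_force': array([ 0.64813498, -0.11721088,  0.53723422]), 'moment': array([-0.05268672,  0.00197876,  0.0133182 ]), 'width': 0.08733418410669985}
```

View pics/top0.png

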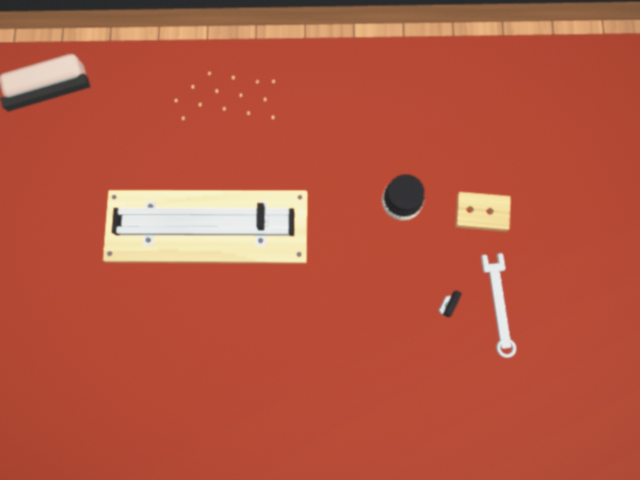

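View pics/sc0.png

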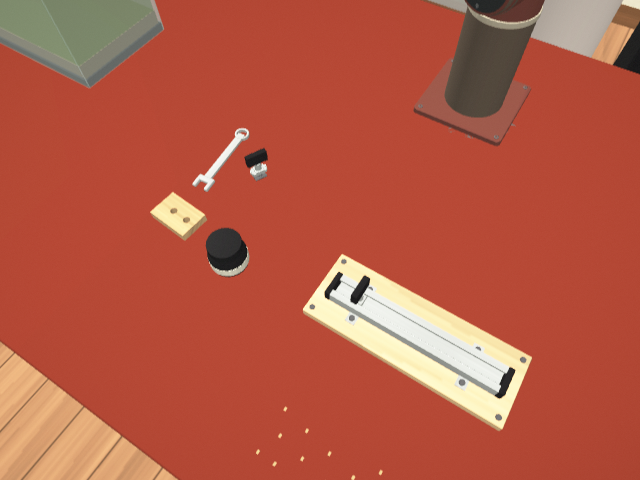

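View pics/w0.png

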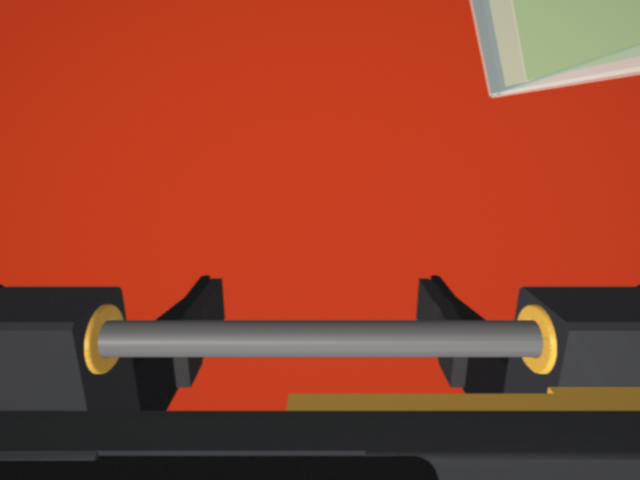

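The top view shows the board (corners about (109,191), (307,191), (307,262), (104,262)), with the fitted nut at (261,216). The loose nut's wing is at about (453,303). Next I'll measure with enlarged crops.

```bash
python3 -c "
from h import *
c=np.load('pics/top0.npz')
print(c['T'][:3,3],c['K'][0,0])
for n,u,v in [('wing',453,303),('wingend',459,293),('wingend2',447,314),('c',109,191),('c',307,191),('c',307,262),('c',104,262),('screw',114,197),('screw',300,197),('screw',299,254),('screw',109,254),('lip',180,212),('lip',180,231),('floor',180,221),('jar',405,192),('off',483,211),('fitted',261,216)]: print(n,u,v,pt(c,u,v).round(4))
im=c['image'][:,:,::-1]
a=cv2.resize(im[270:335,420:490],None,fx=8,fy=8,interpolation=cv2.INTER_CUBIC)
cv2.imwrite('pics/a.png',a)
a=cv2.resize(im[180:270,95:320],None,fx=3.5,fy=3.5,interpolation=cv2.INTER_CUBIC)
cv2.imwrite('pics/b.png',a)
"
```

```text
[ 0.33734065 -0.09103944  1.04692551] 595.5339628056798
wing 453 303 [ 0.4348 -0.2899  0.0692]
wingend 459 293 [ 0.4513 -0.3006  0.0685]
wingend2 447 314 [ 0.4173 -0.2802  0.0653]
c 109 191 [0.6442 0.3109 0.0167]
c 307 191 [ 0.6471 -0.0476 -0.001 ]
c 307 262 [ 5.153e-01 -4.820e-02  4.000e-04]
c 104 262 [ 0.5167  0.3175 -0.0007]
screw 114 197 [0.6336 0.3018 0.0145]
screw 300 197 [ 0.63   -0.036   0.0196]
screw 299 254 [ 0.5263 -0.0349  0.0196]
screw 109 254 [0.5279 0.3024 0.0179]
lip 180 212 [0.5987 0.1739 0.0382]
lip 180 231 [0.5643 0.1721 0.0391]
floor 180 221 [0.5862 0.1772 0.0228]
jar 405 192 [ 0.6258 -0.2181  0.0616]
off 483 211 [ 0.6019 -0.3595  0.0211]
fitted 261 216 [0.5788 0.0254 0.0853]
```

View pics/a.png

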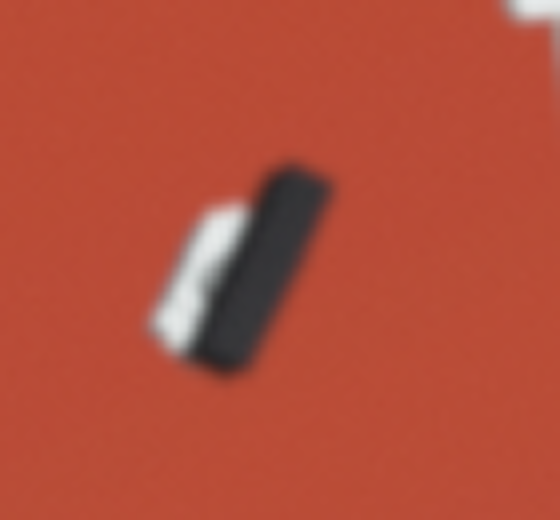

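View pics/b.png

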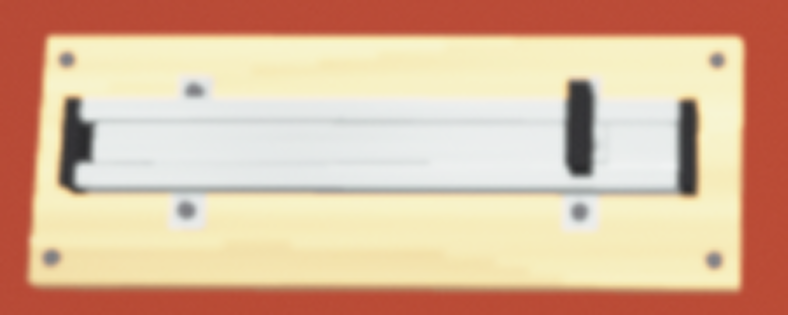

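```bash
python3 -c "
from h import *
s=ctrl.get_state();q=s['tcp_rot'];R=Ro.from_quat([q[1],q[2],q[3],q[0]]).as_matrix();print(R.round(3));print('jaw yaw',np.degrees(np.arctan2(R[1,2],R[0,2])))
c=np.load('pics/w0.npz');print(c['mount'].round(3),c['K'])
c=np.load('pics/top0.npz')
print(ptz(c,452.8,303.5,.069),[ptz(c,420+u/8,270+v/8,.069) for u,v in [(216,364),(308,173)]])
"
```

```text
[[-0.001 -0.975  0.221]
 [-0.001  0.221  0.975]
 [-1.     0.    -0.001]]
jaw yaw 77.23405124357508
[[-0.    -0.273  0.962 -0.162]
 [ 0.    -0.962 -0.273  0.075]
 [ 1.    -0.     0.     0.   ]
 [ 0.     0.     0.     1.   ]] [[393.37793449   0.         320.01862426]
 [  0.         393.37793449 236.51076284]
 [  0.           0.           1.        ]]
[ 0.43404138 -0.28960236  0.069     ] [array([ 0.41452966, -0.27935508,  0.069     ]), array([ 0.45349246, -0.2997532 ,  0.069     ])]
```

Call:
jog_arm(motion=[[[0,0,-1],[1,-1,0],1],[[0,0,-1],[1,-1,0],1],[[0,0,-1],[1,-1,0],1],[[0,0,0],[1,-1,0],1],[[0,0,0],[1,-1,0],1]], grip_force=40)

```text
clock: 0.78
position: [0.339, 0.408, 0.2224]
tcp_rot: [0.605, -0.365, 0.605, 0.365]
ft_force: [1.2, 0.4, -0.1]
width: 0.087
```

Call:
jog_arm(motion=[[[0,0,0],[1,-1,0],1],[[0,0,0],[1,-1,0],1],[[0,0,0],[0,-1,0],1],[[0,0,0],[0,-1,0],1],[[0,0,0],[0,-1,0],1]])

```text
clock: 1.4
position: [0.4179, 0.2081, 0.2222]
tcp_rot: [0.605, -0.365, 0.606, 0.365]
ft_force: [0.8, -0.1, -0.5]
width: 0.0868
```

Call:
jog_arm(motion=[[[0,0,0],[0,-1,0],1],[[0,0,0],[0,-1,0],1],[[0,0,0],[0,-1,0],1],[[0,0,0],[0,-1,0],1],[[0,0,0],[0,-1,0],1]])

```text
clock: 2.02
position: [0.4178, 0.0083, 0.2224]
tcp_rot: [0.605, -0.365, 0.605, 0.365]
ft_force: [-0.9, -0.5, -0.2]
width: 0.0871
```

Call:
jog_arm(motion=[[[0,0,0],[0,-1,0],1],[[0,0,0],[0,-1,0],1],[[0,0,0],[0,-1,0],1],[[0,0,0],[0,0,0],1],[[0,0,0],[0,0,0],1]])

```text
clock: 2.65
position: [0.4179, -0.11, 0.2223]
tcp_rot: [0.605, -0.365, 0.606, 0.366]
ft_force: [0.1, 0.3, 0.2]
width: 0.0868
```

```bash
python3 -c "
from h import *
c=snap('wrist','w1');print(ctrl.get_state()['position'])
v=c['K']@(np.linalg.inv(c['T'])@[.434,-.2896,.069,1])[:3];print(v[:2]/v[2],v[2])"
```

```text
[ 0.41795875 -0.10963285  0.22229715]
[149.93602964 326.54725593] 0.35060396953922424
```

View pics/w1.png

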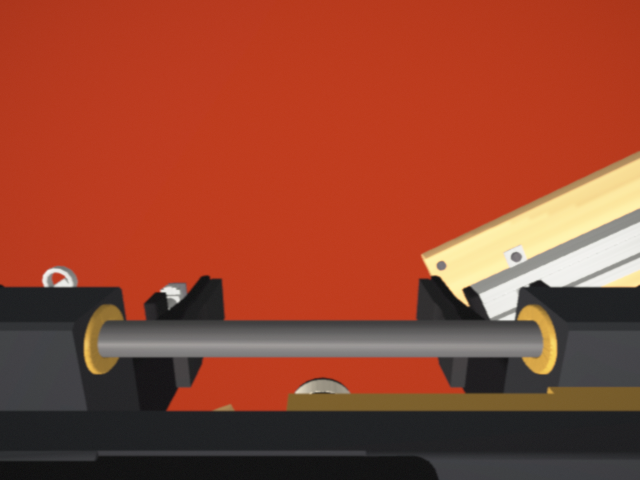

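Wing partly hidden at (165,300) by the left finger, as expected from the projection. I'll move the tool further so the nut falls between the fingers.

Call:
jog_arm(motion=[[[0,0,0],[0.4,-1,0],1],[[0,0,0],[0,-1,0],1],[[0,0,0],[0,-1,0],1],[[0,0,0],[0,-1,0],1],[[0,0,0],[0,-0.5,0],1]])

```text
clock: 3.32
position: [0.4344, -0.2909, 0.2224]
tcp_rot: [0.605, -0.365, 0.605, 0.366]
ft_force: [0.6, 0.3, -0.6]
width: 0.0872
```

Call:
jog_arm(motion=[[[0,0,0],[0,0,0],1],[[0,0,0],[0,0,0],1]])

```text
clock: 3.58
position: [0.4343, -0.289, 0.2224]
tcp_rot: [0.605, -0.365, 0.605, 0.366]
ft_force: [0.2, -0.4, 0.1]
width: 0.0868
```

```bash
python3 -c "
from h import *
c=snap('wrist','w2');print(ctrl.get_state()['position'])
v=c['K']@(np.linalg.inv(c['T'])@[.434,-.2896,.069,1])[:3];print(v[:2]/v[2],v[2])
cv2.imwrite('pics/w2c.png',cv2.resize(c['image'][180:340,220:420,::-1],None,fx=4,fy=3.75 and 4)[:600])"
```

```text
[ 0.43431546 -0.28899823  0.22245986]
[318.85258793 219.35050724] 0.32409362195546354
```

View pics/w2c.png

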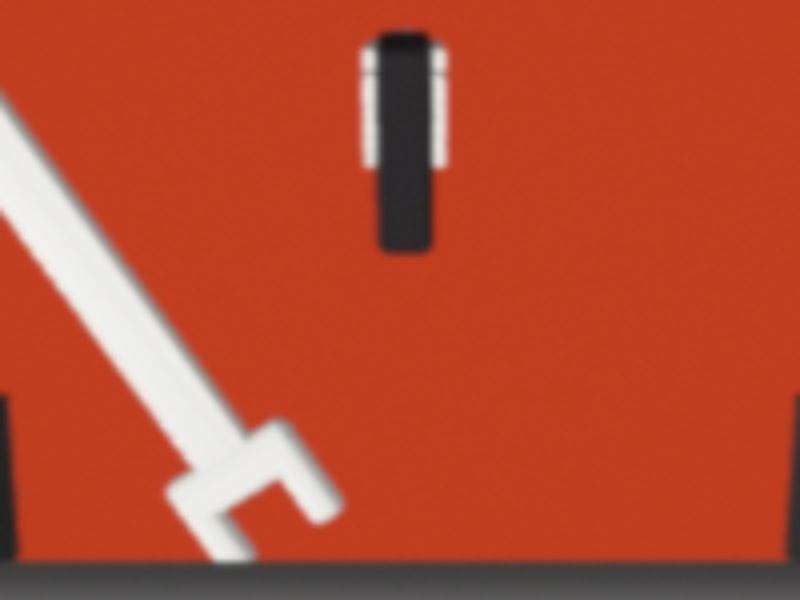

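```bash
python3 -c "
from h import *
c=np.load('pics/w2.npz')
for u,v in [(405,152),(405,252),(405,55)]: print(ptz(c,220+u/4,180+v/4,.069))
print(pt(c,321,218))
s=ctrl.get_state();print(s['position'],s['joint_positions'])"
```

```text
[ 0.43390775 -0.28732177  0.069     ]
[ 0.452941   -0.29729476  0.069     ]
[ 0.41608089 -0.2779809   0.069     ]
[ 0.43405409 -0.28762635  0.067837  ]
[ 0.43431546 -0.28899823  0.22245986] [-7.38647914e-01 -2.75006558e-02  1.79308786e+00  4.17465859e-04
  1.37652572e+00 -1.82633178e+00]
```

The picture shows the wing upright and aligned with the tool, its top face centred at crop (405,152), which is pixel (321,218). The wrist camera puts it at (0.434, -0.288) and the top camera at (0.434, -0.290), so they agree. I'll descend so the tip stays above the neck.

Call:
jog_arm(motion=[[[0,0,0],[0,0,-1],1],[[0,0,0],[0,0,-1],1],[[0,0,0],[0,0,-1],1],[[0,0,0],[0,0,-0.9],1],[[0,0,0],[0,0,-0.5],1]])

```text
clock: 4.25
position: [0.4334, -0.2882, 0.0446]
tcp_rot: [0.605, -0.365, 0.605, 0.367]
ft_force: [0.3, 0.1, -0.3]
width: 0.0869
```

Call:
jog_arm(motion=[[[0,0,0],[0,0,0],-1],[[0,0,0],[0,0,0],-1],[[0,0,0],[0,0,0],-1],[[0,0,0],[0,0,0],-1],[[0,0,0],[0,0,0],-1]])

```text
clock: 4.88
position: [0.4343, -0.2907, 0.047]
tcp_rot: [0.605, -0.366, 0.605, 0.365]
ft_force: [0.2, 0.1, -0.4]
width: 0.0447
```

Call:
jog_arm(motion=[[[0,0,0],[0,0,0],-1],[[0,0,0],[0,0,0],-1],[[0,0,0],[0,0,0],-1]])

```text
clock: 5.25
position: [0.4341, -0.2904, 0.0465]
tcp_rot: [0.605, -0.365, 0.605, 0.365]
ft_force: [0.3, 0.6, 0.2]
width: 0.0149
```

Call:
jog_arm(motion=[[[0,0,0],[0,0,0],-1],[[0,0,0],[0,0,0],-1],[[0,0,0],[0,0,0],-1]])

```text
clock: 5.62
position: [0.4341, -0.2904, 0.0465]
tcp_rot: [0.605, -0.365, 0.605, 0.365]
ft_force: [0.0, -0.5, -0.7]
width: 0.0116
```

```bash
python3 -c "
from h import *
c=snap('wrist','w3');s=ctrl.get_state();print(s['position'],s['width'],s['ft_force'])
cv2.imwrite('pics/w3c.png',cv2.resize(c['image'][200:400,190:450,::-1],None,fx=3,fy=3))"
```

```text
[ 0.4340771  -0.29044263  0.04650131] 0.011830779054129976 [ 0.62333925  0.76391021 -0.34733418]
```

View pics/w3c.png

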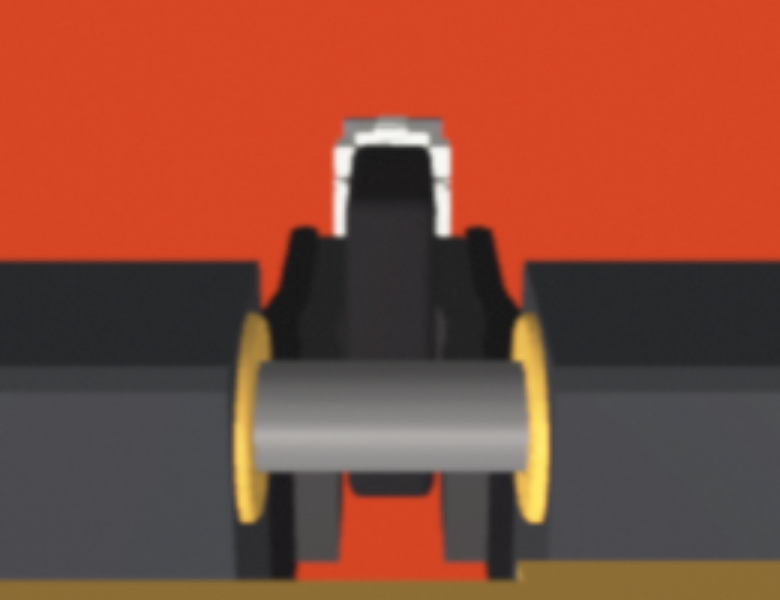

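Gripped at 11.8 mm wide, with the nut straight between the pads (wing centre column about 391 in the crop). I'll lift it and carry it to the board.

Call:
jog_arm(motion=[[[0,0,0],[0,0,0.5],-1],[[0,0,0],[0,0,1],-1],[[0,0,0],[0,0,1],-1],[[0,0,0],[0,0,1],-1],[[0,0,0],[0,0,0.3],-1]])

```text
clock: 6.3
position: [0.4353, -0.2915, 0.2013]
tcp_rot: [0.606, -0.367, 0.605, 0.364]
ft_force: [0.9, -1.0, -1.8]
width: 0.0116
```

Call:
jog_arm(motion=[[[0,0,-0.9],[0.3,0.9,0],-1],[[0,0,-0.9],[0.3,0.9,0],-1],[[0,0,-0.9],[0.3,0.9,0],-1],[[0,0,-0.9],[0.3,0.9,0],-1],[[0,0,-0.9],[0.3,0.9,0],-1]])

```text
clock: 6.92
position: [0.4935, -0.109, 0.1967]
tcp_rot: [0.665, -0.239, 0.666, 0.24]
ft_force: [1.4, 0.4, -1.0]
width: 0.0119
```

Call:
jog_arm(motion=[[[0,0,-0.9],[0.3,0.9,0],-1],[[0,0,-0.9],[0.3,0.9,0],-1],[[0,0,-0.9],[0.3,0.9,0],-1],[[0,0,-0.9],[0.3,0.9,0],-1],[[0,0,-0.9],[0.3,0.9,0],-1]])

```text
clock: 7.55
position: [0.5535, 0.0707, 0.1965]
tcp_rot: [0.698, -0.105, 0.7, 0.105]
ft_force: [-0.2, 0.4, -0.9]
width: 0.0115
```

Call:
jog_arm(motion=[[[0,0,-0.9],[0.3,0.9,0],-1],[[0,0,-0.9],[0.3,0.9,0],-1],[[0,0,-0.9],[0,0.5,0],-1],[[0,0,-0.8],[0,0,0],-1],[[0,0,0],[0,0,0],-1]])

```text
clock: 8.18
position: [0.5772, 0.1617, 0.1965]
tcp_rot: [0.706, 0.001, 0.708, -0.001]
ft_force: [0.1, 0.4, -1.7]
width: 0.0121
```

```bash
python3 -c "
from h import *
c=snap('wrist','w4');t=snap('top','top1');sc=snap('scene','sc1');s=ctrl.get_state();print(s['position'],s['width'],s['ft_force'])
q=s['tcp_rot'];R=Ro.from_quat([q[1],q[2],q[3],q[0]]).as_matrix();print(R.round(4))"
```

```text
[0.57771839 0.16120045 0.19761358] 0.011364620775504585 [ 0.01917462 -0.90691988 -0.16422215]
[[-1.3e-03  3.8e-03  1.0e+00]
 [-2.0e-04  1.0e+00 -3.8e-03]
 [-1.0e+00 -2.0e-04 -1.3e-03]]
```

View pics/w4.png

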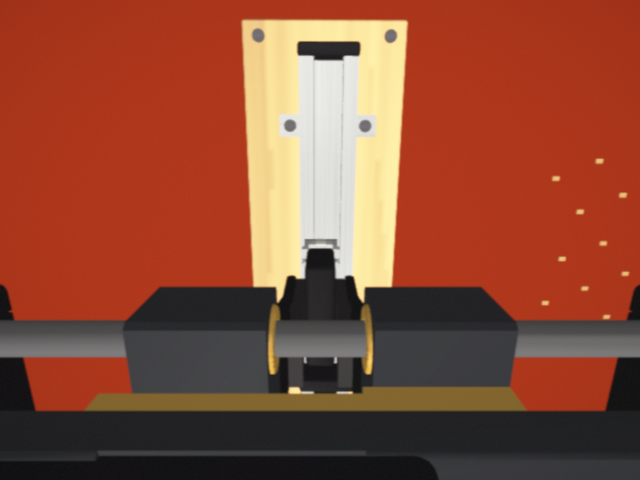

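View pics/sc1.png

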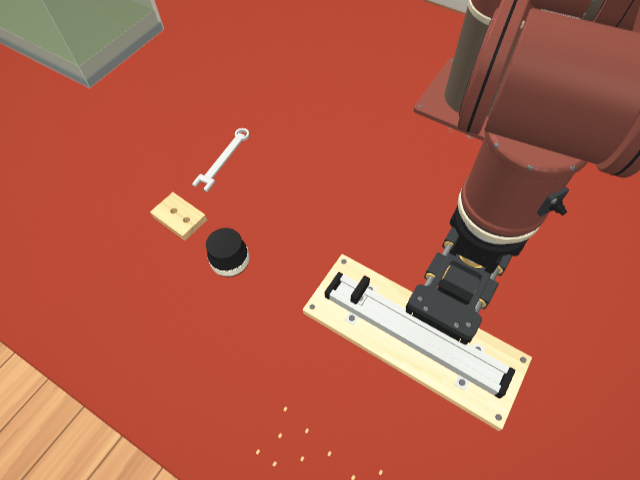

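```bash
python3 -c "
from h import *
c=np.load('pics/w4.npz')
cv2.imwrite('pics/w4a.png',cv2.resize(c['image'][100:290,235:415,::-1],None,fx=3.1,fy=3.1,interpolation=cv2.INTER_CUBIC))
cv2.imwrite('pics/w4b.png',cv2.resize(c['image'][190:300,270:380,::-1],None,fx=5.4,fy=5.4,interpolation=cv2.INTER_CUBIC))
g=c['image'].mean(2)
for v in (150,180,210,225):print(v,[int(x) for x in g[v,290:366]])"
```

```text
150 [214, 215, 216, 217, 218, 218, 219, 220, 223, 227, 226, 226, 225, 224, 225, 225, 225, 223, 222, 224, 225, 225, 220, 206, 204, 220, 225, 226, 227, 227, 227, 226, 226, 225, 225, 225, 226, 225, 224, 222, 224, 225, 224, 224, 223, 221, 220, 222, 222, 223, 220, 210, 214, 223, 226, 226, 225, 224, 225, 225, 224, 222, 222, 222, 222, 224, 225, 221, 220, 220, 220, 220, 219, 219, 218, 217]
180 [214, 215, 216, 217, 218, 218, 220, 220, 221, 225, 226, 224, 223, 221, 222, 223, 223, 221, 220, 222, 224, 223, 219, 204, 203, 218, 223, 223, 223, 222, 222, 223, 224, 224, 222, 222, 223, 223, 221, 221, 223, 223, 222, 220, 218, 217, 217, 219, 221, 218, 203, 202, 220, 223, 223, 223, 222, 221, 222, 222, 221, 221, 221, 223, 224, 225, 222, 221, 220, 220, 220, 220, 219, 218, 217, 217]
210 [214, 215, 217, 217, 218, 219, 220, 220, 221, 224, 224, 224, 222, 221, 221, 222, 223, 222, 221, 222, 224, 222, 219, 204, 202, 217, 222, 221, 221, 220, 221, 223, 223, 222, 220, 221, 222, 223, 222, 221, 223, 223, 221, 219, 218, 217, 217, 219, 219, 214, 210, 217, 222, 224, 222, 220, 220, 222, 222, 221, 220, 221, 222, 224, 226, 223, 221, 221, 220, 220, 220, 219, 218, 217, 217, 216]
225 [214, 216, 216, 218, 218, 219, 220, 220, 220, 224, 226, 225, 223, 221, 220, 222, 223, 223, 221, 222, 223, 223, 219, 204, 202, 217, 221, 222, 222, 221, 222, 223, 223, 221, 221, 221, 223, 224, 223, 222, 224, 223, 222, 220, 218, 218, 218, 220, 219, 207, 206, 220, 223, 223, 221, 220, 221, 223, 223, 222, 221, 223, 224, 226, 225, 222, 221, 220, 220, 219, 219, 218, 218, 218, 216, 217]
```

View pics/w4a.png

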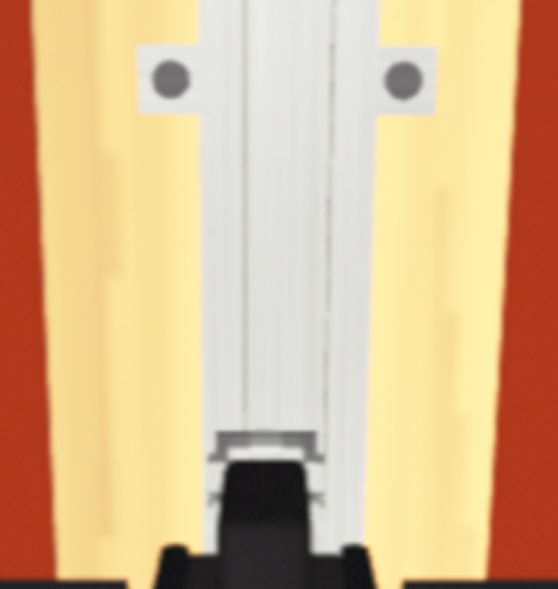

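View pics/w4b.png

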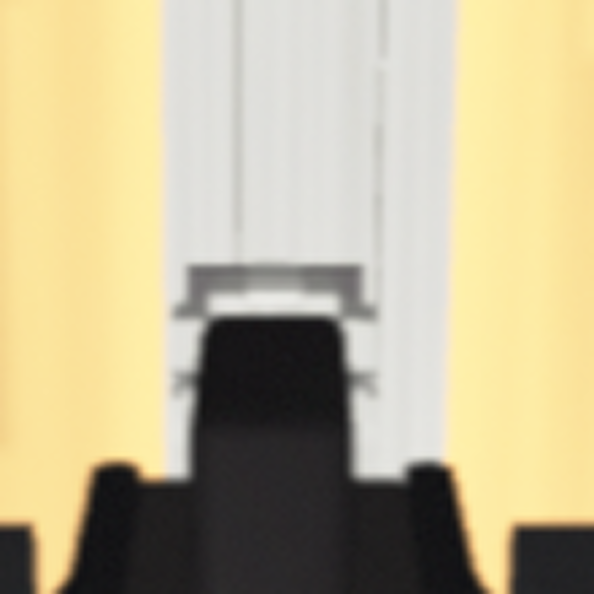

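```bash
python3 -c "
from h import *
c=np.load('pics/w4.npz')
for v in (130,150,180,210,225):
  print(v)
  for u in (299,313.5,{130:341.8,150:341.3,180:340.5,210:340,225:339.5}[v],{130:357,150:356.5,180:355,210:354,225:353}[v]): print('  ',u,ptz(c,u,v,.041).round(4),end='')
print()
# screws on board
for u,v in [(258,35),(391,35)]: print(ptz(c,u,v,.018).round(4),pt(c,u,v).round(4))
for u,v in [(235+35/3.1,100+90/3.1),(235+515/3.1,100+90/3.1),(235+52/3.1,100+480/3.1),(235+492/3.1,100+480/3.1)]: print(ptz(c,u,v,.018).round(4))
for u in (305,313,327,345): print(u,pt(c,u,180),pt(c,u,215))
t=np.load('pics/top0.npz')
for v in (100,123,128,160,188): print(v,ptz(t,95+250/3.5,180+v/3.5,.041))
"
```

```text
130
   299 [0.5606 0.2328 0.041 ]   313.5 [0.572  0.2327 0.041 ]   341.8 [0.594  0.2327 0.041 ]   357 [0.6059 0.2326 0.041 ]150
   299 [0.5604 0.2175 0.041 ]   313.5 [0.5718 0.2175 0.041 ]   341.3 [0.5938 0.2174 0.041 ]   356.5 [0.6058 0.2174 0.041 ]180
   299 [0.5599 0.1938 0.041 ]   313.5 [0.5716 0.1938 0.041 ]   340.5 [0.5934 0.1937 0.041 ]   355 [0.6051 0.1937 0.041 ]210
   299 [0.5595 0.1691 0.041 ]   313.5 [0.5715 0.1691 0.041 ]   340 [0.5933 0.169  0.041 ]   354 [0.6048 0.169  0.041 ]225
   299 [0.5593 0.1564 0.041 ]   313.5 [0.5714 0.1563 0.041 ]   339.5 [0.593  0.1563 0.041 ]   353 [0.6042 0.1563 0.041 ]
[0.5284 0.3047 0.018 ] [0.5287 0.3044 0.0195]
[0.633  0.3043 0.018 ] [0.6327 0.3039 0.0198]
[0.5153 0.2334 0.018 ]
[0.6447 0.233  0.018 ]
[0.5143 0.1226 0.018 ]
[0.6438 0.1223 0.018 ]
305 [0.56475541 0.19369816 0.04024347] [0.56442914 0.1651003  0.04193524]
313 [0.57124559 0.19380197 0.04114856] [0.57101955 0.16501554 0.04163689]
327 [0.58282857 0.19097077 0.02049207] [0.58291005 0.15966171 0.01812909]
345 [0.59710368 0.19359972 0.04020751] [0.59737828 0.16511581 0.04238379]
100 [0.60430233 0.19744759 0.041     ]
123 [0.59241628 0.19684697 0.041     ]
128 [0.58983942 0.19671676 0.041     ]
160 [0.57340688 0.19588641 0.041     ]
188 [0.55911212 0.19516408 0.041     ]
```

The rail's slot edges are at columns 313.5 and 340.5, measured 22 mm apart as they should be. Slot centre is x≈0.582, and the held nut is at x≈0.578. I'll shift 4 mm in +x and descend to just above the lips.

Call:
jog_arm(motion=[[[0,0,0],[0.1,0,-0.7],-1],[[0,0,0],[0,0,-0.9],-1],[[0,0,0],[0,0,-0.7],-1],[[0,0,0],[0,0,-0.2],-1],[[0,0,0],[0,0,0],-1]])

```text
clock: 8.95
position: [0.5821, 0.1613, 0.0985]
tcp_rot: [0.707, 0.002, 0.707, -0.002]
ft_force: [-0.1, 0.5, -0.8]
width: 0.0121
```

Call:
jog_arm(motion=[[[0,0,0],[0,0,0],-1]])

```text
clock: 9.07
position: [0.5833, 0.1616, 0.1003]
tcp_rot: [0.708, 0.002, 0.706, -0.001]
ft_force: [0.5, -0.5, -1.0]
width: 0.0116
```

```bash
python3 -c "
from h import *
c=snap('wrist','w5');s=ctrl.get_state();print(s['position'],s['width'],s['ft_force'])
cv2.imwrite('pics/w5b.png',cv2.resize(c['image'][130:270,240:400,::-1],None,fx=4.2,fy=4.2,interpolation=cv2.INTER_CUBIC))"
```

```text
[0.58333147 0.16165611 0.10031583] 0.011876762489481574 [ 0.0053164   0.04651054 -0.51511379]
```

View pics/w5b.png

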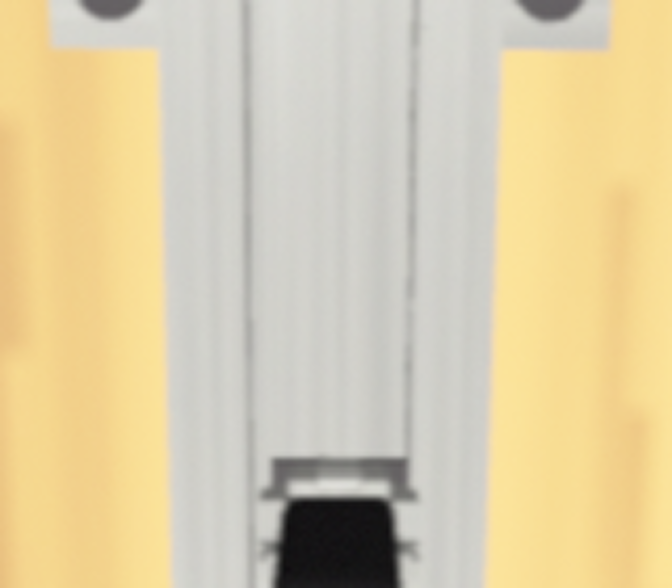

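The held nut's foot (crop column 340) sits about 1.5 mm right of the slot centre (329). I'll correct that and lower gently.

Call:
jog_arm(motion=[[[0,0,0],[-0.04,0,0],-1],[[0,0,0],[0,0,-0.1],-1],[[0,0,0],[0,0,-0.1],-1],[[0,0,0],[0,0,-0.1],-1],[[0,0,0],[0,0,-0.1],-1]])

```text
clock: 9.75
position: [0.5803, 0.1615, 0.082]
tcp_rot: [0.707, 0.002, 0.707, -0.002]
ft_force: [0.3, -0.5, -0.5]
width: 0.0119
```

Call:
jog_arm(motion=[[[0,0,0],[0,0,-0.05],-1],[[0,0,0],[0,0,0],-1]])

```text
clock: 10.0
position: [0.5804, 0.1615, 0.0803]
tcp_rot: [0.707, 0.002, 0.707, -0.002]
ft_force: [0.1, 0.2, -1.3]
width: 0.0116
```

```bash
python3 -c "
from h import *
c=snap('wrist','w6');s=ctrl.get_state();print(s['position'],s['width'],s['ft_force'],s['moment'])
cv2.imwrite('pics/w6b.png',cv2.resize(c['image'][130:270,240:400,::-1],None,fx=4.2,fy=4.2,interpolation=cv2.INTER_CUBIC))"
```

```text
[0.58050118 0.1615366  0.08046892] 0.011766047337822034 [ 0.02087692 -0.33408506 -1.42928761] [-0.10422954  0.08711605  0.01395372]
```

View pics/w6b.png

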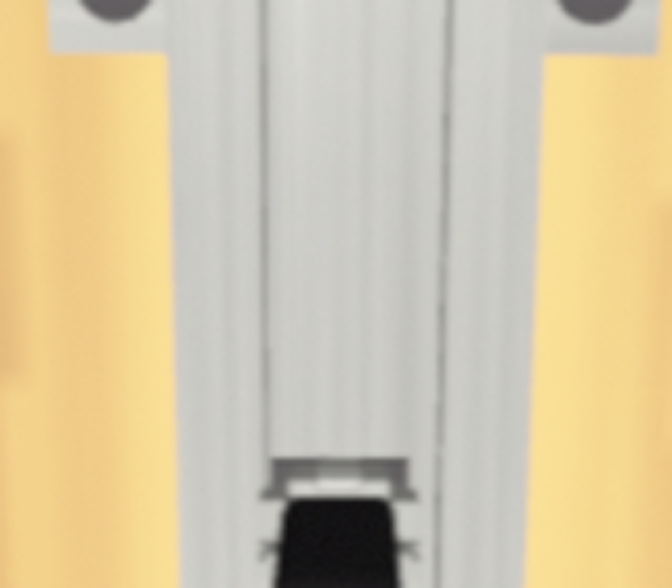

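Vertical force is unchanged (only the nut's weight), with the foot about 7 mm below the lips' top, so it is in the slot. The slot centre (crop column 353) is about 1.7 mm to the right of the nut (340), so I'll re-centre.

Call:
jog_arm(motion=[[[0,0,0],[0.04,0,0],-1],[[0,0,0],[0,0,-0.1],-1],[[0,0,0],[0,0,0],-1],[[0,0,0],[0,0,0],-1]])

```text
clock: 10.55
position: [0.582, 0.1615, 0.0764]
tcp_rot: [0.707, 0.002, 0.707, -0.002]
ft_force: [0.4, 0.7, -1.6]
width: 0.0117
```

```bash
python3 -c "
from h import *
c=snap('wrist','w7');s=ctrl.get_state();print(s['position'],s['width'],s['ft_force'],s['moment'])
cv2.imwrite('pics/w7b.png',cv2.resize(c['image'][130:270,240:400,::-1],None,fx=4.2,fy=4.2,interpolation=cv2.INTER_CUBIC))"
```

```text
[0.58208359 0.16153607 0.07653513] 0.011879545207734831 [ 0.13747128  0.35244823 -1.03158469] [-0.03786772  0.07725172 -0.02179341]
```

View pics/w7b.png

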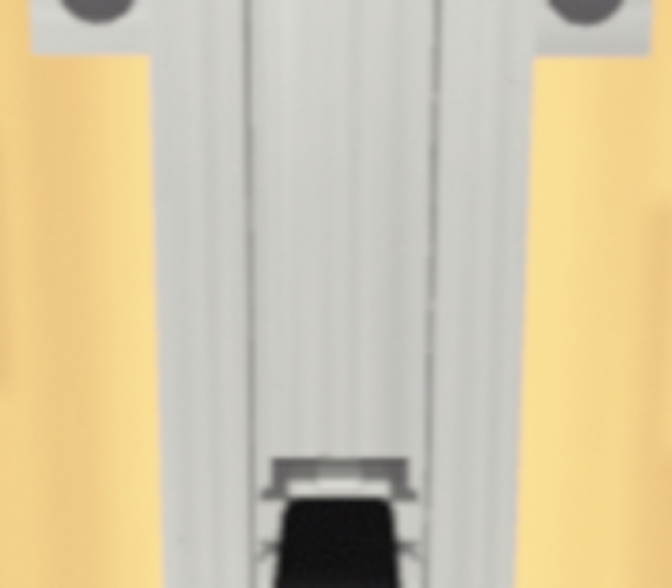

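Centred now (slot 341, nut 340). I'll lower it further through the lips.

Call:
jog_arm(motion=[[[0,0,0],[0,0,-0.1],-1],[[0,0,0],[0,0,-0.05],-1],[[0,0,0],[0,0,-0.05],-1],[[0,0,0],[0,0,0],-1]])

```text
clock: 11.1
position: [0.5819, 0.1615, 0.0682]
tcp_rot: [0.707, 0.002, 0.707, -0.002]
ft_force: [-0.2, 0.4, -0.4]
width: 0.0118
```

Call:
jog_arm(motion=[[[0,0,0],[0,0,-0.05],-1],[[0,0,0],[0,0,-0.05],-1],[[0,0,0],[0,0,0],-1]])

```text
clock: 11.48
position: [0.5823, 0.1616, 0.0648]
tcp_rot: [0.707, 0.002, 0.707, -0.002]
ft_force: [-1.6, 0.3, 0.9]
width: 0.0118
```

Call:
jog_arm(motion=[[[0,0,0],[0,0,-0.05],-1],[[0,0,0],[0,0,-0.05],-1],[[0,0,0],[0,0,-0.05],-1],[[0,0,0],[0,0,0],-1]])

```text
clock: 11.98
position: [0.5825, 0.1616, 0.0591]
tcp_rot: [0.707, 0.002, 0.707, -0.002]
ft_force: [-1.7, 0.6, 6.1]
width: 0.0115
```

Call:
jog_arm(motion=[[[0,0,0],[-0.01,0,-0.05],-1],[[0,0,0],[0,0,-0.03],-1],[[0,0,0],[0,0,0],-1]])

```text
clock: 12.35
position: [0.5825, 0.1616, 0.0565]
tcp_rot: [0.708, 0.002, 0.707, -0.002]
ft_force: [-1.5, -1.2, 8.8]
width: 0.0116
```

```bash
python3 -c "
from h import *
f=[]
for i in range(4):
  c=optics.read_camera('wrist');s=ctrl.get_state();print(s['position'],s['ft_force'],s['moment'])
c=snap('wrist','w8')
cv2.imwrite('pics/w8b.png',cv2.resize(c['image'][130:330,240:400,::-1],None,fx=3,fy=3,interpolation=cv2.INTER_CUBIC))"
```

```text
[0.58247303 0.16162895 0.05654198] [-1.81916451 -0.56357826  8.70433186] [-0.18284161  0.49318412  0.00765471]
[0.58249911 0.16161601 0.05659787] [-1.64686808 -0.42232874  8.48295822] [-0.16833481  0.51947903  0.05029909]
[0.58244946 0.16164729 0.0565625 ] [-1.88626555 -1.12713108  9.24056671] [-0.1721224   0.48911223  0.0485437 ]
[0.58249222 0.16164206 0.05659901] [-2.03990794 -0.08340905  8.14378071] [-0.2267735   0.50547943  0.00604446]
```

View pics/w8b.png

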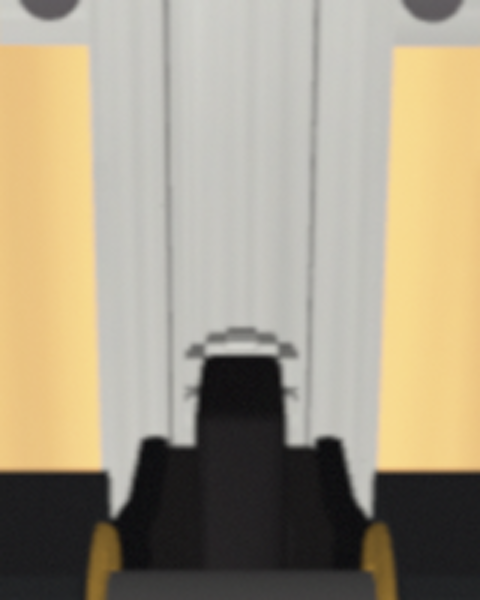

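Spring force is about 9.8 N, so the wing is roughly 24 mm above the lips: free to turn and not at the hard stop. Starting the quarter turn.

Call:
jog_arm(motion=[[[0,0,0.7],[0,0,0],-1],[[0,0,0.7],[0,0,0],-1],[[0,0,0.7],[0,0,0],-1],[[0,0,0],[0,0,0],-1]])

```text
clock: 13.1
position: [0.583, 0.1618, 0.0568]
tcp_rot: [0.705, -0.063, 0.703, 0.063]
ft_force: [-1.4, 0.3, 8.5]
width: 0.0117
```

Call:
jog_arm(motion=[[[0,0,0.8],[0,0,0],-1],[[0,0,0.8],[0,0,0],-1],[[0,0,0.8],[0,0,0],-1],[[0,0,0],[0,0,0],-1]])

```text
clock: 13.6
position: [0.5833, 0.1619, 0.057]
tcp_rot: [0.695, -0.137, 0.693, 0.137]
ft_force: [-0.5, 0.5, 8.8]
width: 0.0113
```

Call:
jog_arm(motion=[[[0,0,0.9],[0,0,0],-1],[[0,0,0.9],[0,0,0],-1],[[0,0,0.9],[0,0,0],-1],[[0,0,0.9],[0,0,0],-1],[[0,0,0],[0,0,0],-1]])

```text
clock: 14.22
position: [0.5834, 0.162, 0.0571]
tcp_rot: [0.665, -0.244, 0.663, 0.243]
ft_force: [-1.2, 1.5, 8.9]
width: 0.0119
```

```bash
python3 -c "
from h import *
c=snap('wrist','w9');s=ctrl.get_state();print(s['position'],s['ft_force'],s['moment'])
cv2.imwrite('pics/w9b.png',c['image'][130:430,120:520,::-1])"
```

```text
[0.58343041 0.16196502 0.05706884] [0.01323051 0.5698766  8.35349197] [ 0.10902098  0.03986127 -0.00224356]
```

View pics/w9b.png

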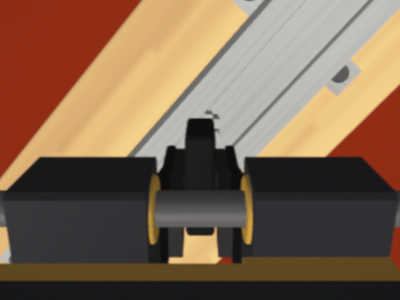

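The nut has turned about 40° with the gripper, the moment about z is near zero, and it isn't slipping. Continuing.

Call:
jog_arm(motion=[[[0,0,0.9],[0,0,0],-1],[[0,0,0.9],[0,0,0],-1],[[0,0,0.9],[0,0,0],-1],[[0,0,0.9],[0,0,0],-1],[[0,0,0],[0,0,0],-1]])

```text
clock: 14.9
position: [0.5834, 0.1621, 0.0571]
tcp_rot: [0.619, -0.345, 0.616, 0.344]
ft_force: [0.6, 0.5, 8.1]
width: 0.0115
```

Call:
jog_arm(motion=[[[0,0,0.9],[0,0,0],-1],[[0,0,0.9],[0,0,0],-1],[[0,0,0.9],[0,0,0],-1],[[0,0,0.9],[0,0,0],-1],[[0,0,0],[0,0,0],-1]])

```text
clock: 15.52
position: [0.5834, 0.1621, 0.0571]
tcp_rot: [0.557, -0.437, 0.555, 0.436]
ft_force: [-0.5, 0.5, 8.5]
width: 0.0119
```

```bash
python3 -c "
from h import *
c=snap('wrist','w10');s=ctrl.get_state();print(s['position'],s['ft_force'],s['moment'])
q=s['tcp_rot'];R=Ro.from_quat([q[1],q[2],q[3],q[0]]).as_matrix();print(R.round(4),np.degrees(np.arctan2(R[1,2],R[0,2])))
cv2.imwrite('pics/w10b.png',c['image'][130:430,120:520,::-1])"
```

```text
[0.58333823 0.16203956 0.05698483] [0.31983077 1.32202833 8.28847971] [0.13557248 0.07464307 0.01879793]
[[ 3.600e-03 -9.713e-01  2.377e-01]
 [ 9.000e-04  2.377e-01  9.713e-01]
 [-1.000e+00 -3.200e-03  1.800e-03]] 76.24719546563603
```

View pics/w10b.png

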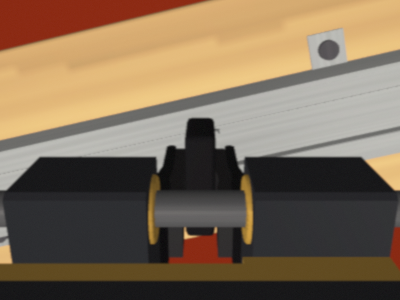

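Call:
jog_arm(motion=[[[0,0,0.7],[0,0,0],-1],[[0,0,0.7],[0,0,0],-1],[[0,0,0.7],[0,0,0],-1],[[0,0,0.6],[0,0,0],-1],[[0,0,0],[0,0,0],-1]])

```text
clock: 16.2
position: [0.5833, 0.1621, 0.057]
tcp_rot: [0.502, -0.5, 0.5, 0.498]
ft_force: [-0.2, 0.0, 8.8]
width: 0.0117
```

```bash
python3 -c "
from h import *
c=snap('wrist','w11');s=ctrl.get_state();print(s['position'],s['ft_force'],s['moment'])
q=s['tcp_rot'];R=Ro.from_quat([q[1],q[2],q[3],q[0]]).as_matrix();print(R.round(4),np.degrees(np.arctan2(R[1,2],R[0,2])))
cv2.imwrite('pics/w11b.png',cv2.resize(c['image'][180:400,180:460,::-1],None,fx=2.6,fy=2.6))"
```

```text
[0.5833392  0.16204046 0.05703907] [-0.80154166  1.39052327  8.34328107] [ 0.16559604  0.09548793 -0.0395468 ]
[[ 3.6e-03 -1.0e+00  4.6e-03]
 [ 9.0e-04  4.6e-03  1.0e+00]
 [-1.0e+00 -3.6e-03  1.0e-03]] 89.73894312335301
```

View pics/w11b.png

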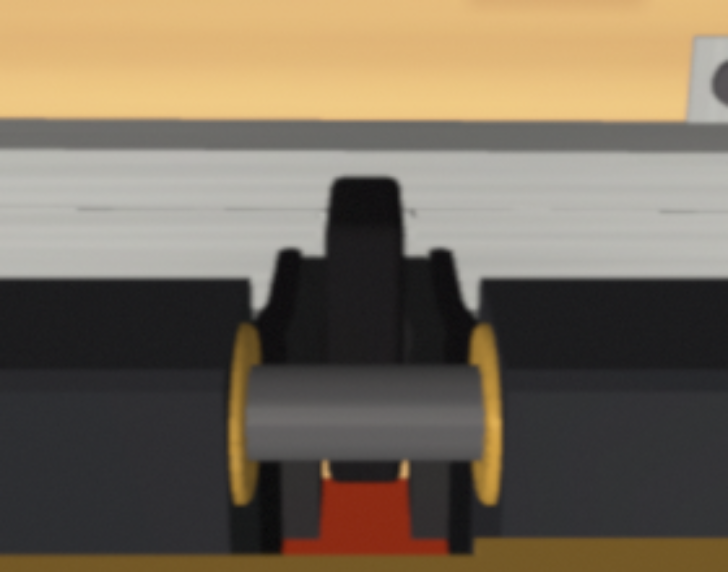

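The nut lies squarely across the rail. Now I'll let it come up slowly.

Call:
jog_arm(motion=[[[0,0,0],[0,0,0.04],-1],[[0,0,0],[0,0,0.04],-1],[[0,0,0],[0,0,0],-1]])

```text
clock: 16.62
position: [0.5832, 0.162, 0.0599]
tcp_rot: [0.502, -0.499, 0.5, 0.498]
ft_force: [1.1, 0.8, 6.3]
width: 0.012
```

```bash
python3 -c "
from h import *
for i in range(3):
  optics.read_camera('wrist');s=ctrl.get_state();print(s['position'],s['ft_force'],s['moment'])"
```

```text
[0.58326162 0.16199085 0.05987288] [0.6336484  1.11884838 5.15733801] [ 0.19697762 -0.16368188  0.03737127]
[0.58325069 0.16202196 0.05983826] [0.44693222 0.9751802  5.41015821] [ 0.13977158 -0.14896593 -0.01629821]
[0.58323982 0.16203082 0.05980365] [1.19289256 0.85489904 6.13584074] [ 0.18596593 -0.10480487  0.07638478]
```

Call:
jog_arm(motion=[[[0,0,0],[0,0,0.03],-1],[[0,0,0],[0,0,0],-1]])

```text
clock: 17.02
position: [0.5832, 0.162, 0.0609]
tcp_rot: [0.502, -0.499, 0.5, 0.498]
ft_force: [2.0, 0.8, 4.7]
width: 0.0118
```

```bash
python3 -c "
from h import *
for i in range(3):
  optics.read_camera('wrist');s=ctrl.get_state();print(s['position'],s['ft_force'],s['moment'])"
```

```text
[0.58317672 0.16199746 0.06081761] [1.67688036 1.41939004 5.64244268] [ 0.26255533 -0.42292216 -0.03491541]
[0.58313548 0.16195548 0.06072552] [2.45286576 1.74510566 4.82788349] [ 0.32721864 -0.48371762  0.022371  ]
[0.58312753 0.16197364 0.06067757] [3.3610824  1.32005616 5.1061886 ] [ 3.70878165e-01 -5.79207181e-01  2.80845773e-06]
```

Sideways force is growing to +3.4 N: the rail is pushing the nut towards +x, so the grooves are slightly off-centre. I'll give a small way in that direction.

Call:
jog_arm(motion=[[[0,0,0],[0.02,0,-0.02],-1],[[0,0,0],[0,0,0],-1]])

```text
clock: 17.42
position: [0.5833, 0.162, 0.0596]
tcp_rot: [0.502, -0.499, 0.501, 0.499]
ft_force: [0.6, 2.2, 6.4]
width: 0.0115
```

```bash
python3 -c "
from h import *
for i in range(3):
  optics.read_camera('wrist');s=ctrl.get_state();print(s['position'],s['ft_force'],s['moment'])
c=snap('wrist','w12')
cv2.imwrite('pics/w12b.png',cv2.resize(c['image'][180:400,180:460,::-1],None,fx=2.6,fy=2.6))"
```

```text
[0.58327017 0.16199081 0.05958285] [-0.09869259  1.86894098  7.50836971] [ 0.35771863 -0.24380502  0.02521735]
[0.5832896  0.16198841 0.05961031] [0.63341727 2.72600885 6.50941897] [ 0.39597211 -0.21414479  0.00953069]
[0.58325566 0.16198857 0.05957802] [0.82516932 1.89049908 6.18100225] [ 0.37077562 -0.21840667  0.0348306 ]
```

View pics/w12b.png

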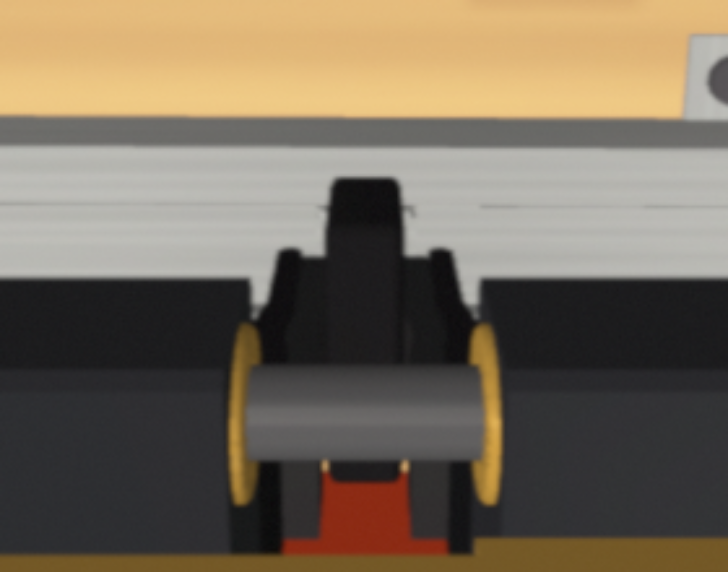

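Lifting the last bit again.

Call:
jog_arm(motion=[[[0,0,0],[0,0,0.03],-1],[[0,0,0],[0,0,0],-1]])

```text
clock: 17.88
position: [0.5832, 0.162, 0.0607]
tcp_rot: [0.502, -0.499, 0.501, 0.499]
ft_force: [0.1, 2.1, 5.6]
width: 0.0119
```

```bash
python3 -c "
from h import *
for i in range(3):
  optics.read_camera('wrist');s=ctrl.get_state();print(s['position'],s['ft_force'],s['moment'])"
```

```text
[0.58324684 0.16195685 0.06069599] [1.4244035  1.39727666 5.55428741] [ 0.3618948  -0.30542659  0.03127702]
[0.58327602 0.16196732 0.06072623] [2.09613236 1.94541654 5.2896052 ] [ 0.44830673 -0.254395   -0.0272595 ]
[0.58322287 0.16198403 0.06065152] [1.75448845 2.21515294 5.7987057 ] [ 0.34590735 -0.29812413 -0.02590504]
```

Call:
jog_arm(motion=[[[0,0,0],[0,0,0.03],-1],[[0,0,0],[0,0,0],-1],[[0,0,0],[0,0,0],-1]])

```text
clock: 18.4
position: [0.5831, 0.1619, 0.0612]
tcp_rot: [0.502, -0.499, 0.501, 0.499]
ft_force: [4.4, 3.7, 1.2]
width: 0.0118
```

```bash
python3 -c "
from h import *
for i in range(3):
  optics.read_camera('wrist');s=ctrl.get_state();print(s['position'],s['ft_force'],s['moment'])"
```

```text
[0.58316123 0.16193856 0.06119001] [4.37366874 2.37818057 0.73790611] [ 0.63362805 -0.78948484  0.04295906]
[0.58317198 0.16191451 0.06122253] [3.93961979 2.60198689 0.41630605] [ 0.55151473 -0.78340532  0.02922222]
[0.5831378  0.16188987 0.06120076] [ 3.67275209  2.90809773 -0.13577415] [ 0.57474223 -0.82656681  0.03801267]
```

Lifting force has dropped to about zero at wing height ≈29 mm, so the lips now carry the spring load. Opening the fingers.

Call:
jog_arm(motion=[[[0,0,0],[0,0,0],0],[[0,0,0],[0,0,0],0],[[0,0,0],[0,0,0],0],[[0,0,0],[0,0,0],0],[[0,0,0],[0,0,0],0]])

```text
clock: 19.18
position: [0.5824, 0.1615, 0.0613]
tcp_rot: [0.501, -0.499, 0.501, 0.499]
ft_force: [0.8, 0.3, 0.1]
width: 0.0428
```

```bash
python3 -c "
from h import *
c=snap('wrist','w13');s=ctrl.get_state();print(s['position'],s['ft_force'],s['width'])
cv2.imwrite('pics/w13b.png',cv2.resize(c['image'][180:400,180:460,::-1],None,fx=2.6,fy=2.6))"
```

```text
[0.58242703 0.16151164 0.06131291] [ 0.79032223  1.05893185 -0.59212776] 0.04318876898607531
```

View pics/w13b.png

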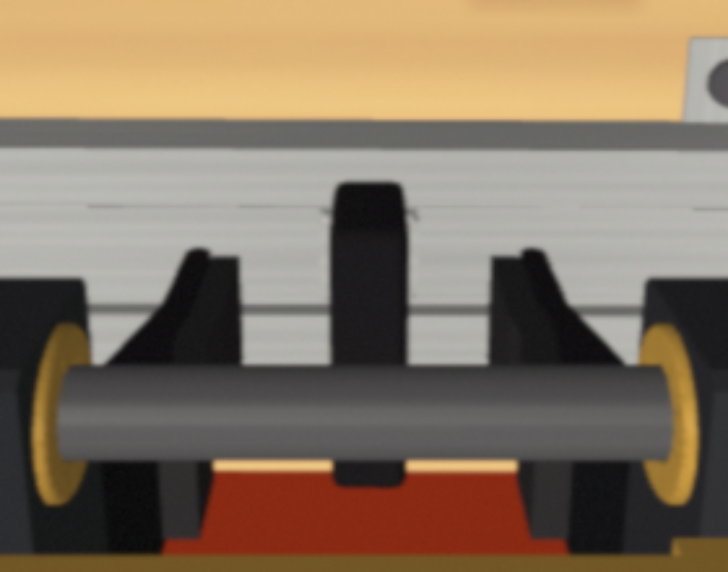

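The nut stands free between the open fingers and hasn't popped out. I'll retreat straight up and away, then check its height.

Call:
jog_arm(motion=[[[0,0,0],[0,0,0.3],0],[[0,0,0],[0,0,0.8],0],[[0,0,0],[0,0,1],0],[[0,0,0],[0,0,1],0],[[0,0,0],[0,0,0.4],0]])

```text
clock: 19.85
position: [0.5842, 0.1618, 0.2054]
tcp_rot: [0.503, -0.5, 0.5, 0.498]
ft_force: [0.1, 0.3, -1.1]
width: 0.0437
```

Call:
jog_arm(motion=[[[0,0,0],[0,0,0],0],[[0,0,0],[0,0,0],0]])

```text
clock: 20.1
position: [0.5814, 0.1614, 0.1993]
tcp_rot: [0.5, -0.498, 0.502, 0.499]
ft_force: [-0.3, -0.2, -0.2]
width: 0.0437
```

```bash
python3 -c "
from h import *
c=snap('wrist','w14');t=snap('scene','sc2');s=ctrl.get_state();print(s['position'],s['ft_force'],s['width'])
cv2.imwrite('pics/w14b.png',cv2.resize(c['image'][150:350,180:460,::-1],None,fx=2.8,fy=2.8))
cv2.imwrite('pics/sc2b.png',cv2.resize(t['image'][250:430,290:540,::-1],None,fx=3,fy=3))"
```

```text
[0.58129684 0.16133552 0.19902042] [ 0.13250022  0.25746675 -0.00985474] 0.043543251715150666
```

View pics/w14b.png

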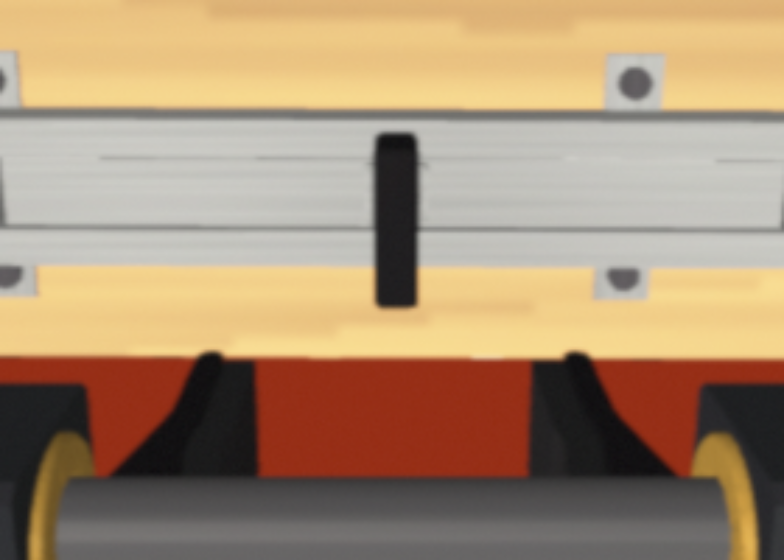

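View pics/sc2b.png

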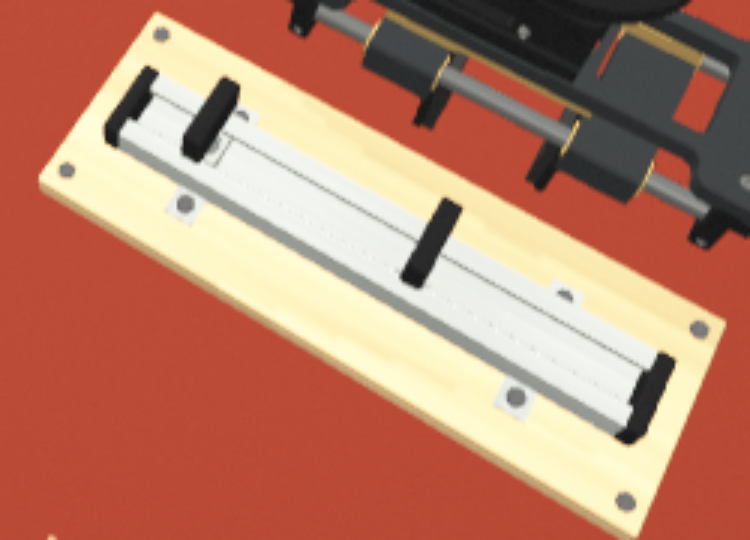

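```bash
python3 -c "
from h import *
c=np.load('pics/w14.npz')
for v in (165,180,200,220,240,255): print(v,pt(c,180+int(396/2.8),150+int(v/2.8)).round(4), )
for v in (140,155,240,250): print('ref',pt(c,180+int(250/2.8),150+int(v/2.8)).round(4))
s=np.load('pics/sc2.npz')
for n,(a,b),(e,f) in [('fit',(228,90),(198,140)),('new',(450,205),(415,270))]:
  P=[pt(s,290+int(round((a+(e-a)*k/6)/3)),250+int(round((b+(f-b)*k/6)/3))).round(4) for k in range(7)]; print(n,*P,sep='\n')
"
```

```text
165 [0.5643 0.1622 0.0818]
180 [0.5684 0.1622 0.0834]
200 [0.5739 0.1622 0.0822]
220 [0.5792 0.1622 0.0822]
240 [0.5844 0.1622 0.0828]
255 [0.589  0.1621 0.0827]
ref [0.5656 0.1195 0.042 ]
ref [0.57   0.1192 0.041 ]
ref [0.5961 0.118  0.0396]
ref [0.5996 0.1179 0.0397]
fit
[0.5675 0.0337 0.0828]
[0.574  0.0336 0.0831]
[0.5786 0.0345 0.081 ]
[0.5837 0.0337 0.0818]
[0.5903 0.0338 0.0828]
[0.5964 0.0353 0.0845]
[0.6026 0.0352 0.0845]
new
[0.5645 0.1624 0.0834]
[0.5727 0.1625 0.0848]
[0.5804 0.1627 0.0852]
[0.5857 0.1621 0.0837]
[0.5931 0.1623 0.0839]
[0.5985 0.1618 0.0825]
[0.6045 0.1619 0.0796]
```

The wing top is about 82.5 mm high and level, against 83 expected and about 83 on the fitted neighbour. It lies straight across the rail, and the arm is clear and still, so I'm handing in.

```bash
python3 -c "
from h import *
print(ctrl.get_state()['joint_velocities'].round(4)); print(ctrl.close_job())"
```

```text
[-0.0003 -0.0004 -0.0064  0.0005 -0.0001 -0.0026]
the job is handed in; nothing more can be done
None
```

The spring nut is fitted in the free length of the rail, about 130 mm from the one already there. I handed the job in at about 20 s of the 72 s allowed. The hand-in reports no verdict, so the checks below are all there is.

- **Fitting:** I put the nut in narrow way, pushed it down to about 10 N on its spring, and turned it a quarter turn. It came up until the lips took the spring load, and I then let go.
- **Last checks:** After letting go, the wing top measures about 82.5 mm high by the wrist camera and about 83–84 mm by the scene camera. A fitted nut should be at 83 mm, and the neighbouring one measures about the same. The wing is level to within the measurement noise and lies square across the rail. The arm is clear and still, with no contact force.
- **Disagreements:**
    - While the nut was coming up, a sideways force of up to about 4 N appeared, because it was slightly off-centre. A 0.8 mm correction hardly moved the arm. The force went once I released the nut.
    - The wing height worked out from the arm position was 0.5–1 mm higher than from the spring force.
- **Jar, offcut and wrench:** I never touched them, but I didn't measure them again at the end.

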